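Start and run down the wing nut of a form tie

ROBOT

A 7-joint arm with a two-finger parallel gripper is mounted at the origin on the work surface. World frame = base frame: x ahead of the robot, y to its left, z up, the work surface at z = 0. Lengths are in m, angles in degrees, forces in N, time in s.
With the tool pointing down it reaches from about 0.425 to 0.875 m from the base axis. Payload 8.4 kg.
Tool frame: the origin (TCP) lies on the mounting face of the last link; the fingertips stand 182 mm ahead of it and the grasp point (between the pads) lies 164 mm ahead of it; z points along the fingers, x is the direction in which the jaws open and shut, and the axes are right-handed (so a half turn about z gives the same grasp; the last joint's range is limited). The gripper opens to 87 mm and grips with 3 to 60 N. Pads are 19 mm wide; open, the fingers measure 117 mm over their backs; the gripper's body (75 mm by 190 mm) begins 51 mm behind the grasp point.
Start: joints at [-72.72, 19.091, 2.286, 83.961, -0.768, 76.965, -3.352], TCP at [0.254, 0.598, 0.405] pointing down, gripper open.
Joint ranges: [-147.57, 147.57], [-21.85, 119.76], [-74.77, 79.35], [14.55, 137.4], [-85.83, 265.84], [4.83, 119.75], [-152.11, 152.11]. Speed limits (degrees/s): [127.2, 127.2, 159.86, 159.86, 180, 180, 180].

INTERFACE

Orientations are given as [roll, pitch, yaw] about the fixed x, y, z axes, in that order (R = Rz(yaw) Ry(pitch) Rx(roll)).
In Python, from rig import state, camera, calibration, sign_off gives the robot as it stands.
- The arm moves only by the tool arm_command, never from a script. Its argument "moves" is text: rows parted by semicolons, each of 6 numbers parted by spaces: the shift along the tool's x, y, z in m, then the turn, a rotation vector about the tool's x, y, z in degrees. A call has exactly 8 rows; each row is the pose to reach, as a shift and turn from the pose measured when the call began, along the tool's axes at that moment; what a row does not reach only later rows make up. A row lasts 1/8 s, in which the tool goes at most 62.5 mm and 10.7 degrees, less where a joint would pass 70% of its speed; a pose out of reach is approached as far as the arm can. A call with a gripper value outside its range is refused whole. "fingers" is the closure in counts, from 0 (fully open) to 255 (shut), set as the call begins (left out, the last holds). The fingers move at their own pace and stop on an object; "grip_force" is the grip in N (left out, the last holds). Time passes only in rows, so rows that repeat a pose let the fingers close, or fill a call up. It gives the time, the measured TCP pose, the force and the opening at its end, in the units of the state.
- state(): the state, without advancing time (a new reading comes with each control period).
- camera(name): name is "scene" or "side" or "wrist"; returns (picture, depth): 400x640x3 uint8, blue, green, red; 400x640 float32, m along the optical axis (not along the pixel's ray), 0 where there is no reading.
- calibration(name): a dict with "K" (3x3 intrinsics, pixels), "k1" (the pictures are not rectified: a ray, as slopes to the right and down, at radius r is drawn at 1 + k1 r^2 times it, then the intrinsics apply), "T" (4x4, takes a point from camera to world coordinates); the wrist camera has in their place "T_tool_cam" (4x4, takes a point from camera to tool coordinates, whose origin is the TCP and whose axes are the tool frame's). Camera axes: x right, y down, z forward; pixel columns grow to the right and rows downward; lengths in m; the calibration is good to about 2 mm. A picture is of the moment at which its call begins: read the wrist's pose just before it. calibration takes no time and is no camera call.
- sign_off(): hands the job in, once; it reports no verdict.
The state is a dict: "time": time; "qpos": joint angles; "qd": joint speeds; "joint_torque": joint torques, N m; "eef_pos": TCP position; "tool_rot": TCP orientation; "contact_force": force on the tool from outside, world axes, zero at the start; "torque": the same for the moment, N m; "grip_width": finger opening in m.
Only numpy, scipy, OpenCV 4.12 (cv2) and the standard library are available. Lean on these libraries where they do the work, as an engineer would, in place of code of your own. Each camera call takes 0.05 s, during which the arm holds its last target. There are 200 camera calls.

TASK

The brass wing nut is only sitting on the end of the stud of the form panel, with its thread not yet caught. Without lifting it off, turn it gently backward (anticlockwise from above) until you feel it drop into the thread start, then turn it forward (clockwise) to run it down until it is snug and stays tight on the steel plate, never forcing it. Let go of it, and leave the hammer, the can and the carton where they are.

Things in the scene. Friction and masses are not known exactly. Their poses are not given: they have to be found in the camera images.
- nut_grip (a point): Point to grip, on the axis of the closed-top brass wing nut, 56 mm above its underside. The upright fin is 12 mm thick along y (close the fingers along y), 104 mm from wing tip to wing tip along x; it rises from 20 mm below this point (top of the round hub) to 16 mm above it. z is up.
- nut: The nut, loose, about 0.45 kg: hub 54 mm across, 36 mm high, hiding the stud's end. Origin: centre of the underside. Three inner lugs rest on the stud's flat end (1.3 mm sideways play); right-hand thread, three starts. Forward turning first meets a hard stop. Backward, after 0.4 to 1.1 rad, it drops 7 to 9 mm by its weight if not held up; 0.4 rad further back is a hard stop.
- nut_foot (a point): Centre of the nut's underside, 56 mm below nut_grip, same axes; 11 to 13.5 mm above the steel plate at the start. After the drop, forward turning lowers it 4.3 mm per rad; it meets the plate after some 0.6 to 1.5 rad and 0.2 to 0.5 rad more wedges it tight, held by friction of the thread (stop at a turning moment of 0.2 to 0.5 N m; 1 N m forces the thread).
- seat (a point): On the upper face of the steel plate (110 by 200 mm, 8 mm thick), on the stud's axis, 64 mm above the bench. The stud is 39 mm across and ends about 22 mm above this point. z is up, x along the battens. Where round the stud the thread starts lie is hidden under the nut and unrelated to the yaw of panel or wings.
- panel: Plywood form panel, 260 by 240 mm, with two timber battens along x bridged by the steel plate, all fixed on the bench. Origin: centre of its underside on the bench, 64 mm below seat.
- hammer_mid (a point): Hammer 260 mm long lying on the bench: a bystander to be left alone. Point 15 mm above the bench near its middle.
- can_mid (a point): Upright can, 66 mm across and 120 mm high, a bystander to be left alone. Point at its centre.
- carton_mid (a point): Cardboard carton 90 by 120 by 70 mm, a bystander to be left alone. Point at its centre.

How it is judged:
By the outcome, as a careful person would: the job done as asked, in the order asked, and still so for the second after the job is handed in, with the robot touching nothing.
It also fails if it takes over 48 s, if anything falls off the work surface, if the arm or the gripper's body presses on something with over 40 N, if the wrist force passes 120 N, or if a joint passes its speed limit or range.

## Working session

There is one attempt and no reset: what is moved stays moved. The work goes in short steps, Python scripts to look and compute and a tool call to move; the robot and the scene stay as the last step left them, time stands still between calls to the robot, and variables do not carry over. Pictures are saved under pics/ and viewed, about 8 in all and at most 12, crops included, and the job is handed in when it is done.

Besides the shell and the picture viewer there is one more tool, called after "Emit:" as name(argument=value, ...), one argument or row to a line, values as JSON. arm_command: Moves the arm, as the interface text tells. Its arguments: {"type":"object","properties":{"moves":{"type":"string"},"fingers":{"type":"number"},"grip_force":{"type":"number"}},"required":["moves"]}

```bash
ls; mkdir -p pics; python3 - <<'E'
from rig import *
import cv2, numpy as np
s=state()
for k in s: print(k,s[k])
a,da=camera("scene"); b,db=camera("side")
np.savez('v0.npz',a=a,b=b,da=da,db=db)
for n in("scene","side","wrist"): print(n,calibration(n))
cv2.imwrite('pics/1.png',a); cv2.imwrite('pics/2.png',b)
E
```

```text
pics
time 0.0
qpos [-72.72054347  19.13242297   2.28522113  84.01231458  -0.76648722
  76.96585463  -3.35101593]
qd [-0.094848   -0.07076124  0.00832288 -0.02605254  0.15806326  0.10161803
  0.00668444]
joint_torque [-2.58257760e-04 -6.56340194e+01  1.33480232e+00 -4.03800702e+01
 -5.96900750e-02  4.46951576e-02  1.41696373e-04]
eef_pos [0.25353898 0.59831689 0.40384097]
tool_rot [1.79992071e+02 9.50389567e-02 6.70362829e+01]
contact_force [-0.64713493 -0.24320764 -0.35492035]
torque [ 0.01051852  0.00158727 -0.0021244 ]
grip_width 0.08699949380929108
scene {'K': array([[508.22167371,   0.        , 317.48769091],
       [  0.        , 508.22167371, 205.14946325],
       [  0.        ,   0.        ,   1.        ]]), 'k1': -0.06350944492486185, 'T': array([[-0.67793647,  0.57832538, -0.45380823,  1.02049374],
       [ 0.73509849,  0.52854497, -0.42458266,  0.47602394],
       [-0.00568887, -0.62143381, -0.78344602,  0.91198658],
       [ 0.        ,  0.        ,  0.        ,  1.        ]])}
side {'K': array([[449.07153029,   0.        , 319.23569899],
       [  0.        , 449.07153029
[... 198 characters left out ...]
0.58583601, -0.6276498 ],
       [-0.00111936, -0.78253769, -0.62260221,  0.83588013],
       [ 0.        ,  0.        ,  0.        ,  1.        ]])}
wrist {'K': array([[305.04830773,   0.        , 314.54076532],
       [  0.        , 305.04830773, 202.44574356],
       [  0.        ,   0.        ,   1.        ]]), 'k1': -0.04913211351272643, 'T_tool_cam': array([[ 9.99999774e-01, -6.55371380e-04, -1.50742869e-04,
        -5.79818849e-04],
       [ 6.71931255e-04,  9.64662548e-01,  2.63487602e-01,
        -7.10012860e-02],
       [-2.72662331e-05, -2.63487644e-01,  9.64662770e-01,
         1.97341397e-02],
       [ 0.00000000e+00,  0.00000000e+00,  0.00000000e+00,
         1.00000000e+00]])}
```

View pics/1.png

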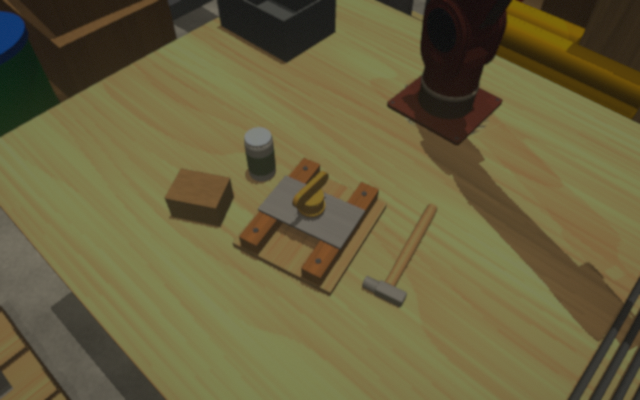

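View pics/2.png

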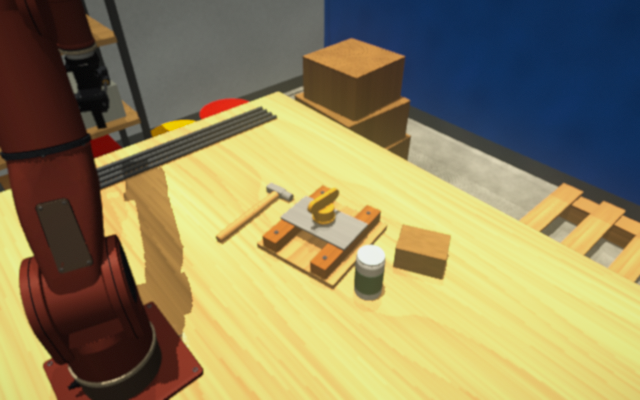

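Scene view: the nut is at about (310,195), with the can at (260,153), the carton at (200,195) and the hammer at (400,255). In the side view the nut is at about (323,205). Next I'll build a point cloud of the fin from the depth.

```bash
cat > h.py <<'E'
import numpy as np, cv2
from rig import *
from scipy.spatial.transform import Rotation as R
def Ttool(s):
    T=np.eye(4);T[:3,:3]=R.from_euler('xyz',s['tool_rot'],degrees=True).as_matrix();T[:3,3]=s['eef_pos'];return T
def cloud(d,c,T):
    v,u=np.mgrid[:400,:640]; K=c['K']
    D=np.array([c['k1'],0,0,0,0.])
    p=cv2.undistortPoints(np.stack([u,v],-1).reshape(-1,1,2).astype(float),K,D).reshape(400,640,2)
    P=np.dstack([p*d[...,None],d])
    return P@T[:3,:3].T+T[:3,3]
E
python3 - <<'E'
from h import *
f=np.load('v0.npz')
for n,i,d,box in(("scene",'a','da',(270,350,160,230)),("side",'b','db',(290,350,175,240))):
    c=calibration(n);W=cloud(f[d],c,c['T'])
    h=cv2.cvtColor(f[i],cv2.COLOR_BGR2HSV)
    m=np.zeros((400,640),bool);m[box[2]:box[3],box[0]:box[1]]=1
    m&=f[d]>0
    P=W[m]; 
    pl=P[(P[:,2]>.055)&(P[:,2]<.072)]; print(n,'plate z',np.median(pl[:,2]),len(pl),pl[:,:2].min(0),pl[:,:2].max(0))
    F=P[(P[:,2]>.122)&(P[:,2]<.17)]
    e=cv2.minAreaRect(F[:,:2].astype(np.float32)*1000)
    print(len(F),F.mean(0),F[:,2].max(),e)
    for z in np.arange(.07,.16,.01):
        q=P[(P[:,2]>z)&(P[:,2]<z+.01)]; print(round(z,2),len(q),q.mean(0) if len(q) else '')
    print(W[153,260],W[195,200],W[205,370] if n=='side' else '')
print(R.from_euler('xyz',state()['tool_rot'],degrees=True).as_matrix())
E
```

```text
scene plate z 0.06348793599963021 2654 [ 0.43401248 -0.15450101] [0.63390525 0.10561208]
480 [0.55279429 0.01735054 0.13912347] 0.15158440644669147 ((548.5658569335938, 15.19534969329834), (103.3939208984375, 14.37234115600586), 2.2184367179870605)
0.07 42 [0.56245389 0.030515   0.07786693]
0.08 111 [0.56033994 0.03025719 0.08389113]
0.09 62 [0.56202973 0.0309948  0.0948177 ]
0.1 97 [0.55547869 0.03104317 0.10602239]
0.11 203 [0.54773195 0.02517192 0.11317673]
0.12 109 [0.55139399 0.01930397 0.1250058 ]
0.13 129 [0.55784719 0.01916373 0.13505811]
0.14 256 [0.55041668 0.01578249 0.14550827]
0.15 6 [0.55380069 0.01714289 0.15058759]
[ 0.52722953 -0.15934308  0.09944122] [ 0.68312905 -0.18713029  0.06930168] 
side plate z 0.06123260352274257 1354 [ 0.47183928 -0.0840513 ] [0.63923809 0.12788224]
316 [0.54104884 0.00885359 0.13626299] 0.14851451868278864 ((546.105224609375, 11.630566596984863), (105.37979888916016, 14.517305374145508), 3.5153417587280273)
0.07 76 [ 0.53521338 -0.00267261  0.07676163]
0.08 62 [ 0.53081085 -0.00299524  0.08477916]
0.09 63 [ 0.53280513 -0.00478253  0.09506738]
0.1 133 [ 0.54220869 -0.00225733  0.10683256]
0.11 87 [0.54436602 0.0053028  0.11476546]
0.12 98 [0.54089681 0.00718212 0.12519103]
0.13 99 [0.53888136 0.00752277 0.13482065]
0.14 135 [0.54275733 0.01085551 0.14355037]
0.15 0 
[ 0.66405925  0.46491641 -0.00517667] [ 0.39479557  0.39463582 -0.0027589 ] [ 0.73885571  0.02400872 -0.00141403]
[[ 3.90131593e-01  9.20758986e-01 -4.79846513e-04]
 [ 9.20757888e-01 -3.90131871e-01 -1.42652305e-03]
 [-1.50068734e-03  1.14709249e-04 -9.99998867e-01]]
```

Emit:
arm_command(
  moves="-0.035 0.041 0 0 0 -2; -0.070 0.082 0 0 0 -4; -0.106 0.124 0 0 0 -6; -0.141 0.166 0 0 0 -9; -0.177 0.207 0 0 0 -11; -0.212 0.249 0 0 0 -13; -0.247 0.290 0 0 0 -15; -0.282 0.332 0 0 0 -17",
  fingers=0,
  grip_force=10,
)

```text
time: 1.1
eef_pos: [0.4496, 0.2074, 0.4043]
tool_rot: [-180.0, 0.1, 84.1]
contact_force: [1.0, 1.1, 1.0]
grip_width: 0.0867
```

```bash
cat > go.py <<'E'
from h import *
import sys
s=state();T=Ttool(s)
t=np.array([float(x) for x in sys.argv[1:4]]);yaw=float(sys.argv[4])
print('t',s['time'],'tool shift',(T[:3,:3].T@(t-T[:3,3])).round(4),'rotvec',(R.from_matrix(T[:3,:3]).inv()*R.from_euler('xyz',[180,0,yaw],degrees=True)).as_rotvec(degrees=True).round(2),'q',np.round(s['qpos'],1), s['tool_rot'],s['eef_pos'])
E
python3 go.py .547 .0134 .405 93
```

```text
t 1.1 tool shift [-0.183   0.1168 -0.0005] rotvec [-0.03  0.07 -8.89] q [-4.730e+01  5.000e-01  1.750e+01  1.057e+02 -1.000e-01  7.390e+01
  5.440e+01] [-1.79974221e+02  7.25835691e-02  8.41111945e+01] [0.44960405 0.20741935 0.40428206]
```

Emit:
arm_command(
  moves="-0.046 0.029 0 0 0 -2; -0.091 0.058 0 0 0 -4.5; -0.137 0.088 0 0 0 -7; -0.183 0.117 0 0 0 -9; -0.183 0.117 0 0 0 -9; -0.183 0.117 0 0 0 -9; -0.183 0.117 0 0 0 -9; -0.183 0.117 0 0 0 -9",
)

```text
time: 2.1
eef_pos: [0.547, 0.0144, 0.4045]
tool_rot: [-180.0, 0.1, 93.2]
contact_force: [0.2, -0.1, 0.8]
grip_width: 0.087
```

```bash
cat > look.py <<'E'
from h import *
import sys
s=state();T=Ttool(s);a,d=camera("wrist");c=calibration("wrist")
W=cloud(d,c,T@c['T_tool_cam'])
near=(d>0)&(np.hypot(W[...,0]-.547,W[...,1]-.0134)<.075)
P=W[near];C=a[near]
lo=float(sys.argv[2]) if len(sys.argv)>2 else .138
F=P[(P[:,2]>lo)&(P[:,2]<.16)]
print('t',s['time'],'fin',len(F),'ztop',np.percentile(F[:,2],[50,90,98]).round(4),'rect',cv2.minAreaRect(F[:,:2].astype(np.float32)*1000))
H=P[(P[:,2]>.095)&(P[:,2]<.12)];print('hub',len(H),np.median(H[:,2]),cv2.minAreaRect(H[:,:2].astype(np.float32)*1000))
pl=P[(P[:,2]>.055)&(P[:,2]<.072)];print('plate',np.median(pl[:,2]) if len(pl) else 0)
print('q',np.round(s['qpos'],1),s['tool_rot'].__repr__(),s['eef_pos'],'M',s['torque'],'F',s['contact_force'])
cv2.imwrite(f'pics/{sys.argv[1]}.png',a)
E
python3 look.py 3
```

```text
t 2.1 fin 1634 ztop [0.1471 0.1482 0.1487] rect ((546.6591186523438, 13.286521911621094), (97.9621810913086, 12.01688003540039), 3.3682656288146973)
hub 1808 0.1116279988386667 ((547.2661743164062, 13.112937927246094), (50.58704376220703, 53.09791946411133), 3.4148669242858887)
plate 0.06431543415758484
q [-33.3   7.2  29.8  99.7  -3.6  74.2  90.6] array([-1.79959083e+02,  5.07262893e-02,  9.32143436e+01]) [0.54697223 0.01443787 0.40447116] M [ 0.02014225 -0.00157464  0.0162535 ] F [ 0.23134284 -0.14000632  0.75910467]
```

View pics/3.png

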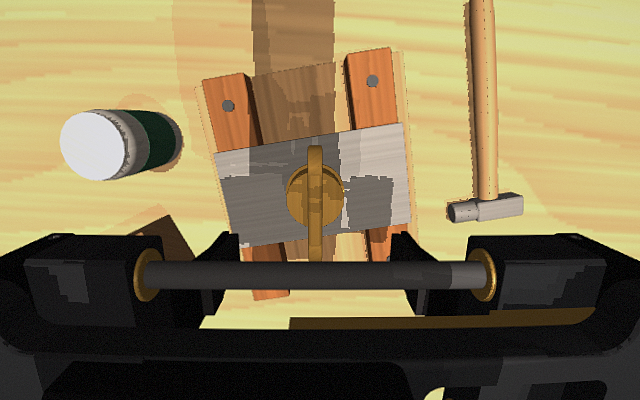

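Wrist view: the nut's fin is upright in the picture at (315,200), central between the open fingers. It is centred at (0.547, 0.013) with a yaw of 3.4°. The can at (120,145) and the hammer at (485,110) are clear.

Emit:
arm_command(
  moves="0 0 0.027 0 0 0; -0.001 0 0.053 0 0 0; -0.001 0 0.08 0 0 0; -0.001 0 0.1 0 0 0; -0.001 0 0.1065 0 0 0; -0.001 0 0.1065 0 0 0; -0.001 0 0.1065 0 0 0; -0.001 0 0.1065 0 0 0",
)

```text
time: 3.15
eef_pos: [0.5472, 0.0131, 0.2988]
tool_rot: [180.0, 0.0, 93.2]
contact_force: [0.4, 0.2, 0.1]
grip_width: 0.0872
```

Emit:
arm_command(
  moves="0 0 0 0 0 0; 0 0 0 0 0 0; 0 0 0 0 0 0; 0 0 0 0 0 0; 0 0 0 0 0 0; 0 0 0 0 0 0; 0 0 0 0 0 0; 0 0 0 0 0 0",
  fingers=212,
  grip_force=10,
)

```text
time: 4.15
eef_pos: [0.5473, 0.0132, 0.2988]
tool_rot: [180.0, 0.0, 93.2]
contact_force: [-0.2, -0.5, 0.2]
grip_width: 0.018
```

```bash
python3 look.py 4; python3 -c "
from rig import *;print(state()['grip_width'])"; python3 go.py .547 .0132 .298 93.4
```

```text
t 4.15 fin 3707 ztop [0.147  0.1484 0.1535] rect ((535.4111938476562, 12.082279205322266), (36.6884765625, 72.89749145507812), 72.82884979248047)
hub 2122 0.11150604778862562 ((539.2391357421875, 11.374526977539062), (36.20256805419922, 53.49811935424805), 12.494937896728516)
plate 0.06431337238943859
q [-31.9  12.7  29.4 107.1  -7.   61.9  93.4] array([1.79963640e+02, 3.66874276e-02, 9.31995312e+01]) [0.54725139 0.0131669  0.29877553] M [0.02337013 0.01499326 0.02746942] F [-0.24764041 -0.4927338   0.16128283]
0.01675439596955697
t 4.2 tool shift [ 0.0001 -0.0002  0.0007] rotvec [ 0.03  0.04 -0.2 ] q [-31.9  12.7  29.4 107.1  -7.   61.9  93.4] [1.79969644e+02 3.72381555e-02 9.31976875e+01] [0.5472345  0.01315748 0.29873927]
```

View pics/4.png

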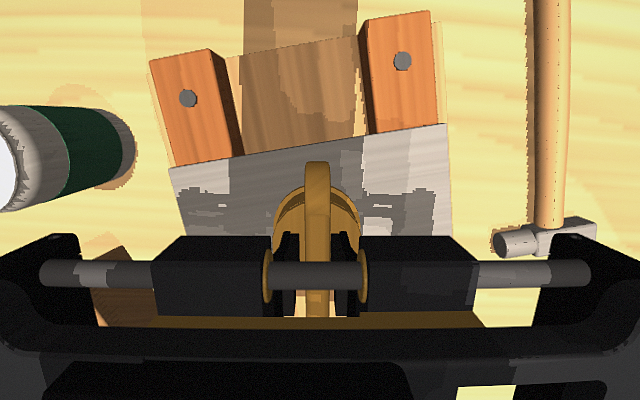

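The open fingers straddle the fin: its far wing end is at (316,175) and the pads are at (285,270) and (350,270). I'll keep the jaws slightly loose so the nut can fall freely, and turn backward.

Emit:
arm_command(
  moves="0 0 0.0005 0 0 0; 0 0 0.0005 0 0 -3; 0 0 0.0005 0 0 -6; 0 0 0.0005 0 0 -10; 0 0 0.0005 0 0 -14; 0 0 0.0005 0 0 -18; 0 0 0.0005 0 0 -22; 0 0 0.0005 0 0 -24",
  fingers=215,
)

```text
time: 5.2
eef_pos: [0.5473, 0.0132, 0.2982]
tool_rot: [180.0, 0.0, 117.3]
contact_force: [0.4, 0.7, 0.1]
grip_width: 0.0139
```

```bash
cat > m.py <<'E'
from h import *
s=state();T=Ttool(s);a,d=camera("wrist");c=calibration("wrist")
W=cloud(d,c,T@c['T_tool_cam']);L=cloud(d,c,c['T_tool_cam'])
h=cv2.cvtColor(a,cv2.COLOR_BGR2HSV)
g=(d>0)&(np.hypot(W[...,0]-.547,W[...,1]-.0132)<.056)&(L[...,1]>.018)&(h[...,1]>90)&(W[...,2]>.075)&(W[...,2]<.155)
P=W[g];top=np.percentile(P[:,2],97);F=P[P[:,2]>top-.006][:,:2]-[.547,.0132]
vx,vy,x0,y0=cv2.fitLine(F.astype(np.float32),cv2.DIST_HUBER,0,.001,.001).ravel()
cr=vx*y0-vy*x0
print('t',round(s['time'],2),'fintop',round(top,4),len(F),'yaw fin',round((np.degrees(np.arctan2(vy,vx))+90)%180-90,1),'off mm',round(1000*cr,1),'tool yaw',round(s['tool_rot'][2],1),'pos',np.round(s['eef_pos'],4),'q7',round(s['qpos'][6],1),'Mz',round(s['torque'][2],3),'M',np.round(s['torque'],2),'F',np.round(s['contact_force'],1),'w',round(s['grip_width'],4))
cv2.imwrite('pics/last.png',a)
E
python3 m.py
```

```text
t 5.2 fintop 0.1484 208 yaw fin -61.1 off mm 20.9 tool yaw 117.3 pos [0.5473 0.0132 0.2982] q7 116.8 Mz -0.063 M [ 0.1  -0.14 -0.06] F [0.4 0.7 0.1] w 0.0139
```

```bash
sed -i "s/^vx,vy.*/mm=F.mean(0);vy,vx=mm[1],mm[0];x0=y0=0/" m.py; python3 m.py
```

```text
t 5.25 fintop 0.1485 209 yaw fin 17.6 off mm 0.0 tool yaw 117.3 pos [0.5473 0.0132 0.2983] q7 116.8 Mz -0.014 M [ 0.12 -0.04 -0.01] F [0.8 0.  0.4] w 0.0141
```

Emit:
arm_command(
  moves="0 0 0 0 0 -1; 0 0 0 0 0 -3; 0 0 0 0 0 -5; 0 0 0 0 0 -7; 0 0 0 0 0 -9; 0 0 0 0 0 -11; 0 0 0 0 0 -12; 0 0 0 0 0 -12",
)

```text
time: 6.3
eef_pos: [0.5472, 0.0131, 0.2982]
tool_rot: [180.0, 0.0, 129.2]
contact_force: [0.2, -0.1, -1.6]
grip_width: 0.014
```

```bash
python3 m.py
```

```text
t 6.3 fintop 0.1482 204 yaw fin 29.4 off mm 0.0 tool yaw 129.2 pos [0.5472 0.0131 0.2982] q7 128.4 Mz -0.058 M [ 0.09 -0.13 -0.06] F [ 0.2 -0.1 -1.6] w 0.014
```

Emit:
arm_command(
  moves="0 0 0 0 0 -1; 0 0 0 0 0 -3; 0 0 0 0 0 -5; 0 0 0 0 0 -7; 0 0 0 0 0 -9; 0 0 0 0 0 -10; 0 0 0 0 0 -10; 0 0 0 0 0 -10",
)

```text
time: 7.35
eef_pos: [0.5473, 0.0133, 0.2983]
tool_rot: [180.0, 0.0, 139.2]
contact_force: [-0.9, 1.4, 0.8]
grip_width: 0.0134
```

```bash
python3 m.py
```

```text
t 7.35 fintop 0.1425 355 yaw fin 40.3 off mm 0.0 tool yaw 139.2 pos [0.5473 0.0133 0.2983] q7 138.1 Mz -0.05 M [ 0.4   0.18 -0.05] F [-0.9  1.4  0.8] w 0.0134
```

Emit:
arm_command(
  moves="0 0 0 0 0 -1; 0 0 0 0 0 -2; 0 0 0 0 0 -2; 0 0 0 0 0 -1; 0 0 0 0 0 0; 0 0 0 0 0 1; 0 0 0 0 0 1; 0 0 0 0 0 1",
  fingers=213,
)

```text
time: 8.4
eef_pos: [0.5472, 0.0132, 0.2982]
tool_rot: [-180.0, 0.0, 138.2]
contact_force: [0.2, 0.8, 0.3]
grip_width: 0.0145
```

```bash
python3 m.py
```

```text
t 8.4 fintop 0.1397 408 yaw fin 41.9 off mm 0.0 tool yaw 138.2 pos [0.5472 0.0132 0.2982] q7 137.1 Mz 0.017 M [0.16 0.25 0.02] F [0.2 0.8 0.3] w 0.0145
```

The fin top fell 8.7 mm, from 148.4 to 139.7 mm, so the nut has dropped in. I'll lower the tool to match and start turning forward, still loose.

Emit:
arm_command(
  moves="0 0 0.003 0 0 0; 0 0 0.006 0 0 0; 0 0 0.009 0 0 0; 0 0 0.009 0 0 4; 0 0 0.009 0 0 8; 0 0 0.009 0 0 12; 0 0 0.009 0 0 16; 0 0 0.009 0 0 18",
)

```text
time: 9.45
eef_pos: [0.5471, 0.0133, 0.2889]
tool_rot: [-180.0, 0.0, 120.1]
contact_force: [-0.6, 0.6, -1.3]
grip_width: 0.0145
```

```bash
python3 m.py
```

```text
t 9.45 fintop 0.1392 200 yaw fin 33.6 off mm 0.0 tool yaw 120.1 pos [0.5471 0.0133 0.2889] q7 119.8 Mz 0.018 M [0.19 0.04 0.02] F [-0.6  0.6 -1.3] w 0.0145
```

Emit:
arm_command(
  moves="0 0 0 0 0 3; 0 0 0 0 0 6; 0 0 0 0 0 9; 0 0 0.0005 0 0 12; 0 0 0.001 0 0 15; 0 0 0.001 0 0 17; 0 0 0.001 0 0 18; 0 0 0.001 0 0 18",
)

```text
time: 10.5
eef_pos: [0.5472, 0.0132, 0.288]
tool_rot: [180.0, 0.0, 102.1]
contact_force: [-0.0, -0.0, 2.0]
grip_width: 0.0144
```

```bash
python3 m.py
```

```text
t 10.5 fintop 0.1374 231 yaw fin 15.5 off mm 0.0 tool yaw 102.1 pos [0.5472 0.0132 0.288 ] q7 102.4 Mz 0.024 M [0.15 0.13 0.02] F [-0. -0.  2.] w 0.0144
```

Emit:
arm_command(
  moves="0 0 0 0 0 1; 0 0 0 0 0 2; 0 0 0 0 0 3; 0 0 0 0 0 4; 0 0 0 0 0 5; 0 0 0.0005 0 0 6; 0 0 0.0005 0 0 7; 0 0 0.0005 0 0 8",
)

```text
time: 11.55
eef_pos: [0.5472, 0.0133, 0.2876]
tool_rot: [180.0, 0.0, 94.0]
contact_force: [-0.5, 1.2, 1.3]
grip_width: 0.0144
```

```bash
python3 m.py
```

```text
t 11.55 fintop 0.1373 235 yaw fin 8.5 off mm 0.0 tool yaw 94.0 pos [0.5472 0.0133 0.2876] q7 94.7 Mz 0.116 M [0.32 0.32 0.12] F [-0.5  1.2  1.3] w 0.0144
```

Torque is starting to rise at 0.12 N m. I'll take small steps from here.

Emit:
arm_command(
  moves="0 0 0 0 0 0.5; 0 0 0 0 0 1; 0 0 0 0 0 1.5; 0 0 0 0 0 2; 0 0 0 0 0 2.5; 0 0 0 0 0 3; 0 0 0 0 0 3.5; 0 0 0 0 0 4",
)

```text
time: 12.6
eef_pos: [0.5472, 0.0134, 0.2876]
tool_rot: [180.0, 0.0, 89.9]
contact_force: [-1.0, 2.0, 0.0]
grip_width: 0.0146
```

```bash
python3 m.py
```

```text
t 12.6 fintop 0.1371 236 yaw fin 4.8 off mm 0.0 tool yaw 89.9 pos [0.5472 0.0134 0.2876] q7 90.7 Mz 0.062 M [0.5  0.17 0.06] F [-1.  2.  0.] w 0.0146
```

Emit:
arm_command(
  moves="0 0 0 0 0 1; 0 0 0 0 0 2; 0 0 0 0 0 3; 0 0 0 0 0 4; 0 0 0 0 0 5; 0 0 0 0 0 5; 0 0 0 0 0 5; 0 0 0 0 0 5",
)

```text
time: 13.65
eef_pos: [0.5472, 0.0134, 0.2876]
tool_rot: [180.0, 0.0, 84.9]
contact_force: [-2.0, 3.0, 0.1]
grip_width: 0.0144
```

```bash
python3 m.py
```

```text
t 13.65 fintop 0.1371 241 yaw fin 0.0 off mm 0.0 tool yaw 84.9 pos [0.5472 0.0134 0.2876] q7 85.9 Mz 0.066 M [0.62 0.36 0.07] F [-2.   3.   0.1] w 0.0144
```

Contact is one-sided because of the slack: lateral force about 3.6 N. I'll square up to the fin, grip lightly, then do the last tightening.

Emit:
arm_command(
  moves="0 0 0 0 0 -2; 0 0 0 0 0 -4; 0 0 0 0 0 -5; 0 0 0 0 0 -5; 0 0 0 0 0 -5; 0 0 0 0 0 -5; 0 0 0 0 0 -5; 0 0 0 0 0 -5",
)

```text
time: 14.7
eef_pos: [0.5472, 0.0133, 0.2876]
tool_rot: [180.0, 0.0, 89.9]
contact_force: [-0.5, 0.1, 0.4]
grip_width: 0.0145
```

Emit:
arm_command(
  moves="0 0 0 0 0 0; 0 0 0 0 0 0; 0 0 0 0 0 0; 0 0 0 0 0 0; 0 0 0 0 0 0; 0 0 0 0 0 0; 0 0 0 0 0 0; 0 0 0 0 0 0",
  fingers=235,
  grip_force=20,
)

```text
time: 15.7
eef_pos: [0.5472, 0.0135, 0.2876]
tool_rot: [180.0, 0.0, 89.9]
contact_force: [-0.3, 3.8, 0.1]
grip_width: 0.0118
```

```bash
python3 m.py
```

```text
t 15.7 fintop 0.1372 257 yaw fin -2.1 off mm 0.0 tool yaw 89.9 pos [0.5472 0.0135 0.2876] q7 90.7 Mz 0.045 M [ 0.71 -0.05  0.05] F [-0.3  3.8  0.1] w 0.0118
```

Emit:
arm_command(
  moves="0.0003 0 0 0 0 1; 0.0003 0 0 0 0 2; 0.0003 0 0.0002 0 0 3; 0.0003 0 0.0003 0 0 4; 0.0003 0 0.0003 0 0 5; 0.0003 0 0.0003 0 0 5; 0.0003 0 0.0003 0 0 5; 0.0003 0 0.0003 0 0 5",
)

```text
time: 16.75
eef_pos: [0.5472, 0.0135, 0.2875]
tool_rot: [180.0, 0.0, 84.9]
contact_force: [-2.6, -0.4, 5.5]
grip_width: 0.0121
```

```bash
python3 m.py
```

```text
t 16.75 fintop 0.1371 258 yaw fin -6.5 off mm 0.0 tool yaw 84.9 pos [0.5472 0.0135 0.2875] q7 85.8 Mz 0.128 M [0.02 0.51 0.13] F [-2.6 -0.4  5.5] w 0.0121
```

Emit:
arm_command(
  moves="0 0 0 0 0 1; 0 0 0 0 0 2; 0 0 0 0 0 3; 0 0 0 0 0 4; 0 0 0 0 0 4; 0 0 0 0 0 4; 0 0 0 0 0 4; 0 0 0 0 0 4",
)

```text
time: 17.8
eef_pos: [0.5472, 0.0135, 0.2876]
tool_rot: [180.0, 0.0, 80.9]
contact_force: [-2.7, 1.1, 4.9]
grip_width: 0.0119
```

```bash
python3 m.py
```

```text
t 17.8 fintop 0.1372 268 yaw fin -10.6 off mm 0.0 tool yaw 80.9 pos [0.5472 0.0135 0.2876] q7 82.0 Mz 0.119 M [0.12 0.73 0.12] F [-2.7  1.1  4.9] w 0.0119
```

Emit:
arm_command(
  moves="0 0 0 0 0 1; 0 0 0 0 0 2; 0 0 0 0 0 3; 0 0 0 0 0 4; 0 0 0 0 0 5; 0 0 0 0 0 5; 0 0 0 0 0 5; 0 0 0 0 0 5",
)

```text
time: 18.85
eef_pos: [0.5471, 0.0136, 0.2876]
tool_rot: [180.0, 0.0, 75.9]
contact_force: [-4.1, 0.5, 5.0]
grip_width: 0.0119
```

```bash
python3 m.py
```

```text
t 18.85 fintop 0.1371 272 yaw fin -13.7 off mm 0.0 tool yaw 75.9 pos [0.5471 0.0136 0.2876] q7 77.2 Mz 0.341 M [0.21 0.81 0.34] F [-4.1  0.5  5. ] w 0.0119
```

```bash
for i in 1 2 3; do python3 m.py; done
```

```text
t 18.9 fintop 0.1371 266 yaw fin -13.8 off mm 0.0 tool yaw 75.9 pos [0.5471 0.0136 0.2876] q7 77.2 Mz 0.377 M [0.2  0.79 0.38] F [-3.8  1.4  4.6] w 0.0123
t 18.95 fintop 0.1373 264 yaw fin -13.8 off mm 0.0 tool yaw 75.9 pos [0.5472 0.0136 0.2876] q7 77.2 Mz 0.358 M [0.17 0.88 0.36] F [-3.8  0.3  4.3] w 0.0119
t 19.0 fintop 0.1372 268 yaw fin -13.8 off mm 0.0 tool yaw 75.9 pos [0.5472 0.0136 0.2876] q7 77.2 Mz 0.366 M [0.22 0.81 0.37] F [-3.4  1.2  4.4] w 0.0118
```

Steady at 0.36 N m, which is snug. I'll release and retreat straight up.

Emit:
arm_command(
  moves="0 0 0 0 0 0; 0 0 0 0 0 0; 0 0 0 0 0 0; 0 0 0 0 0 0; 0 0 0 0 0 0; 0 0 0 0 0 0; 0 0 0 0 0 0; 0 0 0 0 0 0",
  fingers=100,
)

```text
time: 20.05
eef_pos: [0.5472, 0.0136, 0.2876]
tool_rot: [180.0, 0.0, 75.9]
contact_force: [0.1, -0.1, -0.1]
grip_width: 0.0529
```

Emit:
arm_command(
  moves="0 0 -0.015 0 0 0; 0 0 -0.035 0 0 0; 0 0 -0.06 0 0 0; 0 0 -0.085 0 0 0; 0 0 -0.105 0 0 0; 0 0 -0.115 0 0 0; 0 0 -0.117 0 0 0; 0 0 -0.117 0 0 0",
)

```text
time: 21.05
eef_pos: [0.547, 0.0137, 0.4041]
tool_rot: [-180.0, 0.0, 75.9]
contact_force: [0.1, 0.1, -0.6]
grip_width: 0.0529
```

```bash
python3 look.py 5 .128
```

```text
t 21.05 fin 1494 ztop [0.1357 0.1368 0.1374] rect ((548.38916015625, 12.408609390258789), (12.023048400878906, 97.9903793334961), 77.25294494628906)
hub 1626 0.10031428149814028 ((538.2099609375, 9.938243865966797), (74.22270202636719, 53.44853591918945), 13.881631851196289)
plate 0.06431629677678197
q [-35.9   7.3  32.8  99.8  -4.1  74.1  73.7] array([-1.79986353e+02,  2.95119477e-02,  7.58686351e+01]) [0.54698449 0.01365509 0.40410845] M [-0.02170968 -0.04672485  0.01482127] F [ 0.07978763  0.08558398 -0.58674631]
```

View pics/5.png

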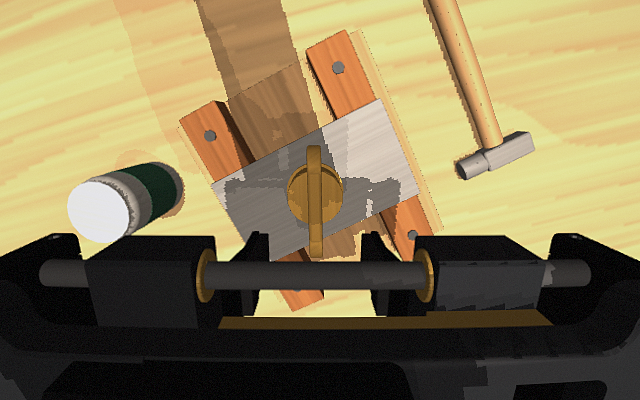

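The nut at (315,195) stands on the plate with its hub top at 100.3 mm, so its underside is at 64.3 mm, level with the plate. The gripper is clear, and the can and hammer look unmoved.

```bash
python3 - <<'E'
from h import *
f=np.load('v0.npz')
a,d=camera("scene")
dif=np.abs(a.astype(int)-f['a']).max(2)
# bystander boxes
for n,(x0,x1,y0,y1) in dict(can=(240,280,122,185),carton=(160,236,165,225),hammer=(355,440,200,308)).items(): print(n,np.median(np.abs(d-f['da'])[y0:y1,x0:x1]),np.percentile(np.abs(d-f['da'])[y0:y1,x0:x1],95))
print(sign_off())
E
```

```text
can 0.0022110343 0.0068352344
carton 0.0021435022 0.006385874
hammer 0.0019190311 0.005687033
the job is handed in; nothing more can be done
None
```

The nut is threaded on and snug against the steel plate. I handed the job in at about 21 s of the 48 s allowed.

- **Drop:** I straddled the fin with slightly loose jaws and turned the nut back about 37–39°. The fin top then fell 8.7 mm, so it caught the thread start.
- **Run down:** I lowered the tool to match and turned forward about 55° in small steps. The last part was done with a light 20 N grip, stopping at a steady 0.36 N m. The highest reading was 0.38 N m.
- **Final checks:** After I let go and backed straight up, the underside measured 64.3 mm and so did the plate. The wings had not sprung back by more than the measuring error, about 1°. Contact force on the tool was near zero.
- **Hammer, can and carton:** The depth picture before and after showed only about 2 mm median change around each, which I take to be sensor noise.
- **Disagreements:** The close-range camera estimate of the fin's angle ran about 1.5° off the tool's. Sideways force reached about 4 N while the jaws were loose and as they closed. After gripping I pressed down about 0.3 mm, which gave about 5 N upward on the tool until release. Both are well below the limits.

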